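# Empty the ware tray of broken trial pieces into the shard tub

## Robot

A 7-joint arm with a two-finger parallel gripper is mounted at the origin on the work surface. World frame = base frame: x ahead of the robot, y to its left, z up, the work surface at z = 0. Lengths are in m, angles in degrees, forces in N, time in s.
With the tool pointing down it reaches from about 0.35 to 0.9 m from the base axis. Payload 8.1 kg.
Tool frame: the origin (TCP) lies on the centre line of the jaws, within the pads' length; the fingertips stand 8 mm ahead of it and the grasp point (between the pads) lies 11 mm behind it; z points along the fingers, y is the line along which they close (so a half turn about z gives the same grasp; the last joint's range is limited). The gripper opens to 92 mm and grips with 3 to 60 N. Pads are 19 mm wide; open, the fingers measure 130 mm over their backs; the gripper's body (75 mm by 190 mm) begins 47 mm behind the grasp point.
Start: joints at [58.637, 24.895, 1.432, 90.138, -0.665, 64.973, -4.303], TCP at [0.269, -0.564, 0.235] pointing down, gripper open.
Joint ranges: [-149.89, 149.89], [-25.12, 119.58], [-72.63, 75.52], [4.76, 147.25], [-75.54, 255.54], [6.69, 114.76], [-157.13, 157.13]. Speed limits (degrees/s): [127.2, 127.2, 172.46, 172.46, 180, 180, 180].

## Interface

Orientations are given as a 3x3 rotation matrix whose columns are the frame's x, y, z axes.
In Python, from cell import robot gives the robot as it stands.
- The arm moves only by the shell command python3 -m creep 'ROWS' [FORCE]. ROWS is JSON, one flat list of numbers, 5 for each row, row after row: the finger opening in mm, from 0 to 91.8, then the shift along the tool's x, y, z in mm, then the turn about the tool's z in degrees. A call has 1 to 12 rows; each row is the pose to reach, as a shift and turn from the pose commanded when the call began, along the tool's axes at that moment; what a row does not reach only later rows make up. A row lasts 1/8 s, in which the tool goes at most 62.5 mm and 10.7 degrees, less where a joint would pass 70% of its speed; a pose out of reach is approached as far as the arm can. A call with a gripper value outside its range is refused whole. The fingers move at their own pace and stop on an object; FORCE is the grip in N (left out, the last holds). Time passes only in rows, so rows that repeat a pose let the fingers close. It gives the time, the measured TCP pose, the force, the opening and the grip force at its end, in the units of the state.
- robot.read_state(): the state, without advancing time (a new reading comes with each control period).
- robot.get_image(name): name is "scene" or "top" or "wrist"; returns (picture, depth): 480x640x3 uint8, red, green, blue; 480x640 float32, m along the optical axis (not along the pixel's ray), 0 where there is no reading.
- robot.camera_model(name): a dict with "fx", "fy", "cx", "cy" (pixels), "k1" (the pictures are not rectified: a ray, as slopes to the right and down, at radius r is drawn at 1 + k1 r^2 times it, then the intrinsics apply), "rvec" (rotation vector, rad) and "tvec" (3), from world to camera coordinates, as OpenCV has them. Camera axes: x right, y down, z forward; pixel columns grow to the right and rows downward; lengths in m; the calibration is good to about 2 mm. A picture is of the moment at which its call begins: read the wrist's pose just before it. camera_model takes no time and is no camera call; for the wrist camera it gives the pose at the moment of the call.
- robot.sign_off(): hands the job in; it is judged then, once.
Trained networks look in the newest picture that a camera, given by its name, has taken for a name from the list of things; names that differ only in an ending like _2 or _b are one class to them, and where a whole thing is asked for, a point or a joint stands for the part that bears it (a point fixed in the world has none). Each returns a list of dicts, best first, with "confidence" (0 to 1); they miss things now and then, are a little off and sometimes report something else, mostly with a low value. They report only what shows in the picture. A call takes as long as a camera call. They do not tell look-alikes from the thing itself.
- robot.find_in(camera, thing): "at" ([column, row] in pixels, amid what is visible of it).
- robot.cut_out(camera, thing): "mask" (480x640 bool, what is visible of it) and "at" ([column, row] in pixels, amid what is visible of it).
The state is a dict: "time": time; "joint_positions": joint angles; "qvel": joint speeds; "joint_torque": joint torques, N m; "position": TCP position; "ee_rot": TCP orientation; "ft_force": force on the tool from outside, world axes, zero at the start; "ft_torque": the same for the moment, N m; "grip_width": finger opening in m; "finger_force": force on a finger pad.
Only numpy, scipy, OpenCV 4.12 (cv2) and the standard library are available. Lean on these libraries where they do the work, as an engineer would, in place of code of your own. Each camera call takes 0.05 s, during which the arm holds its last target. There are 200 camera calls.

## Task

Empty the wooden ware tray of its four broken fired pieces into the grey shard tub: slide it home against the steel stop strip of its riser, then lift it by its back lip so that it tips up about its front batten, which stays against the strip, and the pieces slide out over the open front. When all four lie in the tub, lower the tray gently, without letting it drop or flop over, until it lies flat on the riser against the strip again. Leave the tub and the figure, tape and wooden tools around the riser where they are.

Things in the scene. Friction and masses are not known exactly. Their poses are not given: they have to be found in the camera images.
- riser: fixed plywood riser (low stand) for the tray, 170 (x -95 to 75) x 230 (y) x 100 mm high. Origin: on the table under it. Its +x points to the tub (the pouring direction), roughly to the robot's right (-y), z up. A steel stop strip, 6 mm thick, stands 9 mm above its top along its front (+x) edge. It is turned by up to 23 degrees either way from that.
- riser_stop (a point): point at the foot of the stop strip's inner face, mid-width, on the riser's top: riser frame (75, 0, 100) mm. The tray tips about the line through it along the riser's y. Axes as the riser's.
- tray: loose plywood tray on the riser, 250 mm long, 220 wide, about 0.7 kg empty, three walls, open front to the tub; at the start up to 25 mm short of the strip and slightly askew. Origin: under its middle, level with the undersides of its two cross battens; x to the open front, z up. Floor top at z 26 mm, x -82 to 130; side walls to z 66; back wall outer face x -92. The pieces slide at 25 to 40 degrees of tilt.
- tray_toe (a point): point on the tray: lower front edge of its front batten (20 mm high), mid-width; tray frame (90, 0, 0) mm, axes as the tray's. It meets riser_stop when the tray is home. The floor's last 40 mm reach over the strip and the tub's rim. Only its weight holds the tray: empty, it balances at about 70 degrees of tilt on this batten and flops into the tub beyond.
- tray_grip (a point): point on the tray: middle of the rear edge of its grip lip, on the underside; tray frame (-120, 0, 68) mm, axes as the tray's. The lip is flat, 6 mm thick, 160 mm wide, and sticks out 28 mm backwards from the top of the back wall. Below it there is only the table: the riser ends 12 to 40 mm further forward (+x) than the back wall.
- tub_rim (a point): open grey plastic tub, 250 (x) x 300 (y) mm over its rim, 84 mm high, walls 5 mm, about 1 kg, loose, standing against the riser's front with its near rim a few mm from the strip. The point: middle of its near rim, on top of it, 84 mm up; x points across the tub, away from the riser, y along the rim, z up. Inside, the tub reaches from x 10 to 240 mm and y -140 to 140 mm; its floor is 5 mm thick.
- leg_mid (a point): centre of the white broken leg with a foot, 83 x 48 x 28 mm, lying in the tray
- bust_mid (a point): centre of the white head-and-shoulders piece, 44 x 54 mm foot, 64 mm tall, standing in the tray
- tile_mid (a point): centre of the white relief test tile, 70 x 56 x 18 mm, lying in the tray
- torso_mid (a point): centre of the white torso, 77 x 50 x 36 mm, lying in the tray
- figure: small white standing figure on a 70 mm square dark wooden base, 131 mm tall, beside the riser; origin in its underside; leave it alone
- tape: roll of yellow tape lying flat, 110 mm across, 24 mm high, beside the riser; origin in its underside; leave it alone
- spatula_a: wooden modelling tool, 190 mm long, 10 mm high, lying on the table behind the tray's grip lip; origin in its underside; leave it alone
- spatula_b: wooden modelling tool, 160 mm long, 10 mm high, lying on the table behind the tray's grip lip; origin in its underside; leave it alone
Not all that is in view belongs to the job. What is shaped like the part that bears torso_mid but purple is not meant. What is shaped like the part that bears bust_mid but pink is not meant.

How it is judged (in metres and radians):
On the way, in this order (a step that is already met when the one before it is completed fails the run):
1. the tray is tipped up about its front batten, the batten against the stop strip (within 20 mm) (angle between tray's own z axis and vertical above 0.3 rad and distance between tray_toe and riser_stop below 0.02 m), for 0.1 s.
2. all four pieces are in the tub, the tray's front batten still within 20 mm of the strip (x of leg_mid in the frame of tub_rim between 0.007 and 0.243 m and y of leg_mid in the frame of tub_rim between -0.143 and 0.143 m and z of each of leg_mid, bust_mid, tile_mid, torso_mid in the frame of tub_rim below -0.004 m and x of bust_mid in the frame of tub_rim between 0.007 and 0.243 m and y of bust_mid in the frame of tub_rim between -0.143 and 0.143 m and x of tile_mid in the frame of tub_rim between 0.007 and 0.243 m and y of tile_mid in the frame of tub_rim between -0.143 and 0.143 m and x of torso_mid in the frame of tub_rim between 0.007 and 0.243 m and y of torso_mid in the frame of tub_rim between -0.143 and 0.143 m and distance between tray_toe and riser_stop below 0.02 m), for 0.2 s.
At the end, for the whole second after the job is handed in: all four pieces lie inside the tub (their centres between its walls and below its rim), the tray lies flat on the riser (tilt under 0.05 rad) at rest with the middle of its front batten within 20 mm of riser_stop, and the tub stands within 30 mm of where it was (all of step 2 and angle between tray's own z axis and vertical below 0.05 rad and linear speed of tray below 0.02 m/s and distance of tub_rim from where it was at the start of the episode below 0.03 m); the robot touches nothing.
It fails at once if the tray is flung, dropped or flops over (turns faster than 4 rad/s) (angular speed of tray above 4 rad/s).
It fails at once if the figure, the tape or a wooden tool is pushed more than 30 mm (distance of any of figure, tape, spatula_a, spatula_b from where it was at the start of the episode above 0.03 m).
It fails at once if the tub is shoved more than 30 mm (distance of tub_rim from where it was at the start of the episode above 0.03 m).
It also fails if it takes over 54 s, if anything falls off the work surface, if the arm or the gripper's body presses on something with over 40 N, if the wrist force passes 120 N, or if a joint passes its speed limit or range.

## Working session

There is one attempt and no reset: what is moved stays moved. The work goes in short steps, Python scripts to look and compute and a shell command to move; the robot and the scene stay as the last step left them, time stands still between calls to the robot, and variables do not carry over. Pictures are saved under pics/ and viewed, at most 10 in all, crops included, and the job is handed in when it is done.

```bash
ls; mkdir -p pics
cat > h.py <<'E'
import numpy as np, cv2
from cell import robot
def cam(n):
    m=robot.camera_model(n); R=cv2.Rodrigues(np.array(m["rvec"],float))[0]; return m,R,np.array(m["tvec"],float).ravel()
def cloud(n,depth,m=None):
    m,R,t=m or cam(n); v,u=np.mgrid[0:480,0:640]
    K=np.array([[m["fx"],0,m["cx"]],[0,m["fy"],m["cy"]],[0,0,1]],float)
    p=cv2.undistortPoints(np.stack([u,v],-1).reshape(-1,1,2).astype(float),K,np.array([m["k1"],0,0,0],float)).reshape(480,640,2)
    P=np.concatenate([p*depth[...,None],depth[...,None]],-1)
    W=(P-t)@R; W[depth<=0]=np.nan; return W
def proj(n,X):
    m,R,t=cam(n); K=np.array([[m["fx"],0,m["cx"]],[0,m["fy"],m["cy"]],[0,0,1]],float)
    return cv2.projectPoints(np.array(X,float).reshape(-1,1,3),R,t,K,np.array([m["k1"],0,0,0],float))[0].reshape(-1,2)
E
python3 - <<'E'
from h import *
s=robot.read_state(); print(s["position"],np.round(s["ee_rot"],3),s["time"],s["grip_width"])
for n in("top","scene"):
    im,d=robot.get_image(n); cv2.imwrite(f"pics/{n}0.png",im[...,::-1]); np.savez(f"{n}0.npz",im=im,d=d,W=cloud(n,d))
    W=cloud(n,d)
    for th in["riser","tray","tub_rim","leg_mid","bust_mid","tile_mid","torso_mid","figure","tape","spatula_a"]:
        for r in robot.cut_out(n,th)[:3]:
            print(n,th,round(r["confidence"],2),np.round(r["at"]),np.round(np.nanmedian(W[r["mask"]],0),3), r["mask"].sum())
E
```

```text
pics
[ 0.26864648 -0.56374582  0.23395661] [[ 0.903  0.43  -0.001]
 [ 0.43  -0.903  0.001]
 [-0.    -0.002 -1.   ]] 0.0 0.09186967231319085
top riser 0.58 [434. 319.] [ 0.46  -0.027  0.099] 307
top tray 0.68 [428. 244.] [ 0.573 -0.008  0.126] 18730
top tub_rim 0.8 [566. 269.] [ 0.541 -0.277  0.006] 25132
top leg_mid 0.8 [449. 273.] [ 0.522 -0.039  0.148] 1080
top leg_mid 0.69 [449. 148.] [ 0.741 -0.058  0.075] 1454
top bust_mid 0.86 [315. 408.] [0.323 0.157 0.023] 857
top bust_mid 0.58 [391. 268.] [0.532 0.048 0.147] 1128
top tile_mid 0.68 [396. 205.] [0.629 0.031 0.14 ] 1725
top tile_mid 0.2 [415. 373.] [0.386 0.019 0.023] 2013
top torso_mid 0.96 [287. 329.] [0.444 0.206 0.033] 1064
top torso_mid 0.77 [458. 220.] [ 0.608 -0.053  0.159] 1649
top torso_mid 0.73 [374. 111.] [0.829 0.059 0.032] 1055
top figure 0.7 [443. 148.] [ 0.741 -0.058  0.07 ] 1512
top tape 0.56 [412. 379.] [0.386 0.021 0.023] 1811
top spatula_a 0.9 [294. 265.] [0.55  0.198 0.007] 639
top spatula_a 0.69 [322. 161.] [0.742 0.156 0.007] 787
scene riser 0.85 [317. 382.] [ 0.685 -0.044  0.099] 1464
scene riser 0.6 [148
[... 309 characters left out ...]
6  0.148] 1378
scene bust_mid 0.8 [189. 212.] [0.326 0.149 0.02 ] 945
scene bust_mid 0.63 [253. 272.] [0.544 0.034 0.147] 1292
scene tile_mid 0.82 [306. 310.] [0.635 0.026 0.14 ] 2008
scene torso_mid 0.96 [264. 211.] [0.441 0.21  0.034] 641
scene torso_mid 0.87 [441. 387.] [0.836 0.051 0.033] 1584
scene torso_mid 0.82 [264. 359.] [ 0.616 -0.061  0.159] 2092
scene figure 0.75 [351. 436.] [ 0.752 -0.082  0.054] 2622
scene figure 0.31 [218. 319.] [ 0.53  -0.047  0.148] 1286
scene figure 0.2 [258. 320.] [ 0.574 -0.014  0.127] 22771
scene tape 0.78 [162. 272.] [0.356 0.032 0.023] 1017
scene spatula_a 0.89 [407. 311.] [0.746 0.155 0.008] 846
scene spatula_a 0.71 [322. 225.] [0.543 0.247 0.008] 213
```

View pics/top0.png

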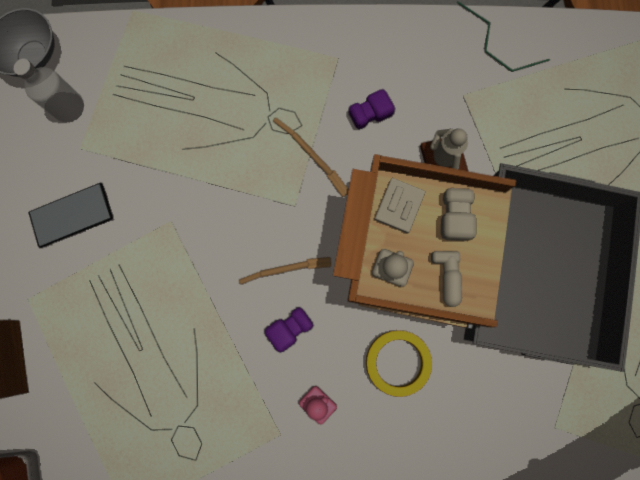

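View pics/scene0.png

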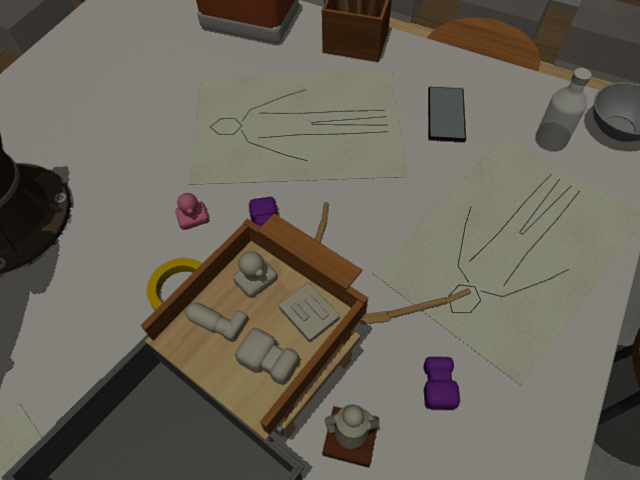

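The top view shows the tray at (428,244) with its lip on the left at (355,225). White pieces in the tray: tile (400,205), bust (393,266), torso (459,213), leg (449,275). Look-alikes outside it: purple torsos at (288,329) and (372,108), pink bust at (317,405). The tub is at (566,269), the figure at (445,150), the tape at (399,363), and the spatulas at (310,155) and (285,270). Next I'll fit the poses.

```bash
cat > fit.py <<'E'
from h import *
from scipy.spatial import cKDTree
from scipy.optimize import minimize
def rect(P):
    (c,s,a)=cv2.minAreaRect((P[:,:2]*1000).astype(np.float32)); return np.round(c,1),np.round(s,1),round(a,2)
if __name__=="__main__":
    T=np.load("top0.npz"); S=np.load("scene0.npz")
    for n,D in(("top",T),("scene",S)):
        W=D["W"].reshape(-1,3); im=D["im"].reshape(-1,3).astype(int)
        reg=(W[:,0]>.38)&(W[:,0]<.8)&(W[:,1]>-.2)&(W[:,1]<.2)
        f=reg&(abs(W[:,2]-.126)<.004)
        l=reg&(W[:,2]>.169)&(W[:,2]<.18)&(im[:,0]>im[:,2]*1.8)&(W[:,1]>.04)
        w=reg&(abs(W[:,2]-.166)<.004)&(im[:,0]>im[:,2]*1.8)
        r=reg&(abs(W[:,2]-.1)<.003)
        t=(abs(W[:,2]-.084)<.004)&(W[:,0]>.35)&(W[:,0]<.8)&(W[:,1]<-.05)&(W[:,1]>-.5)&(im.max(1)<110)
        for k,mk in dict(floor=f,lip=l,wall=w,riser=r,tub=t).items():
            if mk.sum()>30: print(n,k,mk.sum(),rect(W[mk]),np.round(np.median(W[mk],0),4))
        for k,mk in dict(floor=f,lip=l).items():
            A=W[mk]; print(k,"z",np.percentile(A[:,2],[5,50,95]).round(4))
E
python3 fit.py
python3 - <<'E'
from h import *
T=cv2.imread("pics/top0.png")[140:345,320:530]; S=cv2.imread("pics/scene0.png")[200:470,130:400]
cv2.imwrite("pics/crop.png",np.hstack([cv2.resize(T,(400,400),interpolation=3),cv2.resize(S,(400,400),interpolation=3)]))
E
```

```text
top floor 12184 (array([613.4, -25.3]), array([223.5, 301.1]), 79.36) [ 0.5669 -0.0258  0.1255]
top lip 2853 (array([593.2, 101.3]), array([ 38. , 213.9]), 79.34) [0.5936 0.1009 0.1734]
top wall 2192 (array([577.4,  -2.2]), array([237.7, 221.5]), 79.4) [ 0.502  -0.005   0.1656]
top riser 425 (array([614.6, -24.5]), array([173.7, 309.1]), 78.1) [ 0.4707 -0.0469  0.0994]
top tub 3168 (array([ 571.5, -193.7]), array([351.9, 343.4]), 78.78) [ 0.4973 -0.2816  0.0833]
floor z [0.1233 0.1255 0.1279]
lip z [0.1712 0.1734 0.1756]
scene floor 13402 (array([615.4, -27.5]), array([221.7, 302.5]), 79.18) [ 0.5686 -0.062   0.1259]
scene lip 2618 (array([596.2,  98.7]), array([ 39.2, 205.2]), 79.47) [0.6013 0.0968 0.1736]
scene wall 2774 (array([575.7, -15.8]), array([214.8, 221.4]), 79.35) [ 0.6606 -0.008   0.1658]
scene riser 1190 (array([723.2, -48.9]), array([176.1,  92. ]), 79.63) [ 0.6885 -0.0537  0.0997]
scene tub 2359 (array([ 546.9, -139.3]), array([481.5, 198.7]), 26.38) [ 0.4139 -0.1686  0.0836]
floor z [0.1238 0.1259 0.1282]
lip z [0.1713 0.1736 0.1755]
```

View pics/crop.png

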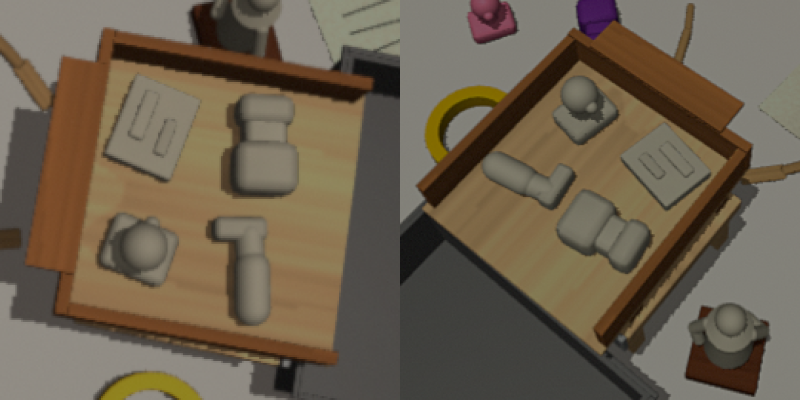

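The crop confirms all four white pieces in the tray, plus a free stretch of back wall between tile and bust. Next: riser and tub yaw, tray pose and finger clearances.

Run:
```python
from h import *
a=np.radians(-100.6); X=np.array([np.cos(a),np.sin(a)]); Y=np.array([-X[1],X[0]])
B=np.stack([X,Y])
for n in("top","scene"):
    D=np.load(n+"0.npz"); W=D["W"].reshape(-1,3); im=D["im"].reshape(-1,3).astype(int)
    o=np.array([.575,-.008]); L=(W[:,:2]-o)@B.T*1000; z=W[:,2]*1000
    red=im[:,0]>im[:,2]*1.6
    lip=(z>169)&(z<180)&red&(L[:,0]<-70)&(L[:,0]>-140)&(abs(L[:,1])<78); 
    print(n,"lip x",np.percentile(L[lip,0],[0.5,1,99,99.5]).round(1))
    # rear lip edge slope
    ys=np.arange(-75,76,10); e=[(y,np.percentile(L[lip&(abs(L[:,1]-y)<5),0],3)) for y in ys]
    print(" rear edge fit",np.polyfit(*np.array(e).T,1).round(4))
    lw=(z>169)&(z<180)&red&(L[:,0]<-98)&(L[:,0]>-125)&(abs(L[:,1])<110); print(" lip y",np.percentile(L[lw,1],[1,99]).round(1))
    w=(abs(z-166)<4)&red&(abs(L[:,0])<90)
    for s in(1,-1):
        q=w&(L[:,1]*s>95)&(L[:,1]*s<125); 
        if q.sum()>20: print(" wall",s,q.sum(),np.percentile(L[q,1],[2,50,98]).round(1),np.polyfit(L[q,0],L[q,1],1).round(4))
    for s in(1,-1):
        q=(abs(z-100)<3)&(L[:,1]*s>100)&(L[:,1]*s<135)&(L[:,0]>-110)&(L[:,0]<80); 
        if q.sum()>20:
            print(" riser",s,q.sum(),np.percentile(L[q,0],[1,99]).round(1))
            e=[]
            for x in range(-80,80,10):
                k=q&(abs(L[:,0]-x)<5)
                if k.sum()>8: e.append((x,np.percentile(s*L[k,1],96)*s,k.sum()))
            if len(e)>2: print(np.round(e,1).tolist(),np.polyfit(*np.array(e)[:,:2].T,1).round(4))
    # tub near/far rims
    t=(abs(z-84)<4)&(im.max(1)<120)&(abs(L[:,1])<170)&(L[:,0]>60)&(L[:,0]<380)
    for lab,q in(("near",t&(L[:,0]<125)),("far",t&(L[:,0]>310)),):
        if q.sum()>30: print(" tub",lab,q.sum(),np.percentile(L[q,0],[2,50,98]).round(1),np.polyfit(L[q,1],L[q,0],1).round(4))
    for s in(1,-1):
        q=t&(L[:,1]*s>130)&(L[:,0]>140)&(L[:,0]<300)
        if q.sum()>30: print(" tub side",s,q.sum(),np.percentile(L[q,1],[2,50,98]).round(1),np.polyfit(L[q,0],L[q,1],1).round(4))
    # pieces near back wall
    p=(z>132)&(z<240)&~red&(L[:,0]>-80)&(L[:,0]<0)&(abs(L[:,1])<95)
    for y in range(-60,65,8):
        k=p&(abs(L[:,1]-y)<4)
        print((y,int(np.percentile(L[k,0],3)) if k.sum()>5 else None, int(z[k].max()) if k.sum()>5 else 0),end=" ")
    print()
```

```text
top lip x [-129.4 -129.2  -92.2  -92. ]
 rear edge fit [ 3.000000e-03 -1.282678e+02]
 lip y [-78.4  79.7]
 wall 1 803 [100.9 105.6 111. ] [1.800000e-03 1.056143e+02]
 wall -1 891 [-108.9 -103.9  -98.8] [ 4.200000e-03 -1.039344e+02]
 riser -1 262 [-77.7  79.2]
[[-70.0, -110.5, 11.0], [-60.0, -110.8, 10.0], [-50.0, -111.0, 10.0], [-40.0, -111.5, 12.0], [-30.0, -110.4, 11.0], [-20.0, -110.5, 14.0], [-10.0, -110.8, 16.0], [0.0, -111.0, 16.0], [10.0, -111.5, 20.0], [20.0, -111.4, 17.0], [30.0, -111.7, 19.0], [40.0, -112.5, 21.0], [50.0, -112.6, 19.0], [60.0, -113.4, 24.0], [70.0, -113.5, 25.0]] [-1.990000e-02 -1.115366e+02]
 tub near 280 [105.4 113.4 124.1] [1.440000e-02 1.138056e+02]
 tub far 1355 [313.5 350.3 357.5] [3.600000e-03 3.471644e+02]
 tub side 1 614 [151.4 156.7 164. ] [-1.020000e-02  1.591795e+02]
 tub side -1 562 [-140.5 -134.6 -130.2] [-7.700000e-03 -1.329854e+02]
(-60, -71, 190) (-52, -70, 191) (-44, -69, 191) (-36, -68, 187) (-28, -66, 177) (-20, None, 0) (-12, None, 0) (-4, None, 0) (4, None, 0) (12, -59, 142) (20, -77, 143) (28, -78, 146) (36, -78, 146) (44, -76, 147) (
[... 381 characters left out ...]
[-30.0, 119.6, 59.0], [-20.0, 119.9, 67.0], [-10.0, 119.2, 60.0], [0.0, 118.9, 60.0], [10.0, 118.9, 59.0], [20.0, 118.6, 60.0], [30.0, 118.6, 59.0], [40.0, 117.9, 58.0], [50.0, 117.6, 58.0], [60.0, 117.4, 53.0], [70.0, 117.8, 47.0]] [-2.450000e-02  1.190836e+02]
 tub near 703 [ 91.  118.1 123.5] [-1.390000e-02  1.173341e+02]
 tub far 342 [310.9 334.3 355.6] [8.060000e-02 3.443802e+02]
 tub side -1 587 [-139.2 -133.5 -130.1] [-6.500000e-03 -1.321865e+02]
(-60, -47, 188) (-52, -55, 191) (-44, -65, 192) (-36, -62, 188) (-28, -62, 180) (-20, -62, 174) (-12, None, 0) (-4, None, 0) (4, None, 0) (12, -46, 141) (20, -74, 143) (28, -77, 145) (36, -76, 145) (44, -74, 146) (52, -73, 145) (60, -70, 146)
```

Riser yaw is about -101.8°, tray yaw about -100.6°, and the gap is about 15 mm. I'll grip the back wall and lip from above at the middle, between tile and bust. First I travel to above that point.

```bash
python3 -m creep '[90,48,-38,-20,3, 80,96,-77,-25,6, 70,144,-115,-25,9, 60,192,-154,-25,12, 60,240,-192,-25,15, 60,288,-231,-25,18, 60,336,-269,-25,21, 60,384,-308,-25,24, 60,432,-346,-25,27, 60,480,-385,-25,30, 60,528,-423,-25,33, 60,575,-461,-25,36]' 15
python3 -m creep '[60,0,0,0,0, 60,0,0,0,0]'
cat > g.py <<'E'
from h import *
def gfr():
    s=robot.read_state(); R=np.array(s["ee_rot"]); p=np.array(s["position"]); return s,R,p
if __name__=="__main__":
    s,R,p=gfr(); print(p.round(4),"yaw y",np.degrees(np.arctan2(R[1,1],R[0,1])).round(2),s["time"],s["grip_width"],np.round(s["ft_force"],1))
    tgt=np.array([.590,.0997,.146]); print("to target, tool axes mm",(R.T@(tgt-p)*1000).round(1))
    im,d=robot.get_image("wrist"); cv2.imwrite("pics/w1.png",im[...,::-1])
E
python3 g.py
```

```text
time: 2.6
position: [0.5905, 0.1011, 0.2599]
ee_rot: [[0.983, -0.185, 0.001], [-0.185, -0.983, -0.0], [0.001, 0.0, -1.0]]
ft_force: [0.7, -1.1, 0.4]
grip_width: 0.0602
finger_force: 0.0
time: 2.85
position: [0.5896, 0.0991, 0.2594]
ee_rot: [[0.983, -0.182, -0.001], [-0.182, -0.983, -0.001], [-0.0, 0.001, -1.0]]
ft_force: [0.2, -0.6, 0.8]
grip_width: 0.0599
finger_force: 0.0
[0.5896 0.0991 0.2594] yaw y -100.49 2.85 0.05988162404529453 [ 0.2 -0.6  0.8]
to target, tool axes mm [  0.4  -0.7 113.4]
```

View pics/w1.png

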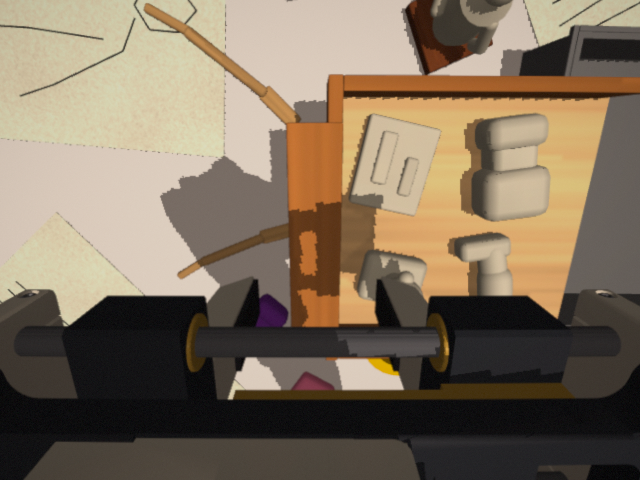

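The wrist view shows the fingertips at (245,290) and (390,290), straddling the wall and lip band (290–345), with the bust at (390,275) and the tile at (400,165) ahead of it. Descend.

```bash
python3 -m creep '[60,0,0,30,0, 60,0,0,60,0, 60,0,0,85,0, 60,0,0,100,0, 60,0,0,108,0, 60,0,0,113,0, 60,0,0,113,0]' 15
python3 -m creep '[44,0,0,0,0, 36,0,0,0,0, 30,0,0,0,0, 30,0,0,0,0]' 15
```

```text
time: 3.78
position: [0.5898, 0.0993, 0.147]
ee_rot: [[0.983, -0.183, 0.0], [-0.183, -0.983, 0.0], [0.0, -0.0, -1.0]]
ft_force: [-0.4, 0.2, -0.4]
grip_width: 0.06
finger_force: 0.0
time: 4.28
position: [0.5899, 0.1, 0.1471]
ee_rot: [[0.983, -0.182, 0.001], [-0.182, -0.983, 0.001], [0.001, -0.001, -1.0]]
ft_force: [1.1, 3.3, 1.9]
grip_width: 0.0376
finger_force: 15.0
```

Gripped at 38 mm, which matches lip plus wall. Now I slide it home with a +1.2° turn.

```bash
python3 -m creep '[30,0,2,0,0.3, 30,0,4,0,0.6, 30,0,6,0,0.9, 30,0,8,0,1.2, 30,0,10,0,1.2]' 20
python3 -m creep '[30,0,1.5,0,0, 30,0,3,0,0]'
python3 -m creep '[30,0,1.5,0,0, 30,0,3,0,0]'
```

```text
time: 4.9
position: [0.589, 0.0917, 0.1474]
ee_rot: [[0.98, -0.201, 0.003], [-0.201, -0.98, 0.003], [0.002, -0.003, -1.0]]
ft_force: [4.6, 10.6, 0.6]
grip_width: 0.0379
finger_force: 20.0
time: 5.15
position: [0.5894, 0.0911, 0.1481]
ee_rot: [[0.98, -0.2, 0.005], [-0.2, -0.98, 0.006], [0.004, -0.007, -1.0]]
ft_force: [7.3, 15.0, 1.2]
grip_width: 0.0378
finger_force: 20.0
time: 5.4
position: [0.59, 0.0904, 0.1489]
ee_rot: [[0.98, -0.199, 0.008], [-0.2, -0.98, 0.009], [0.006, -0.01, -1.0]]
ft_force: [9.4, 20.9, 4.4]
grip_width: 0.0376
finger_force: 20.0
```

```bash
cat > tilt.py <<'E'
from h import *
import sys
# tray pose estimate: floor plane normal + wall tops, from scene+top clouds
def main(tag):
    s=robot.read_state(); P=[]
    for n in("top","scene"):
        im,d=robot.get_image(n); cv2.imwrite(f"pics/{n}_{tag}.png",im[...,::-1]); W=cloud(n,d)
        for th in["leg_mid","bust_mid","tile_mid","torso_mid"]:
            for r in robot.cut_out(n,th)[:4]:
                q=np.nanmedian(W[r["mask"]],0)
                if r["confidence"]>.4 and abs(q[0]-.55)<.2 and -.45<q[1]<.12 and not(q[0]<.42 and q[1]>-.05): print(n,th,round(r["confidence"],2),np.round(q,3))
        w=W.reshape(-1,3); c=im.reshape(-1,3).astype(int)
        k=(c[:,0]>c[:,2]*1.3)&(c[:,0]>c[:,2]+25)&(w[:,2]>.108)&(w[:,0]>.42)&(w[:,0]<.73)&(w[:,1]>-.16)&(w[:,1]<.14)
        P.append(w[k])
        a=np.radians(-101.8); X=np.array([np.cos(a),np.sin(a),0])
        r=w[k]; best=(0,)
        rng=np.random.default_rng(0)
        for _ in range(400):
            t=r[rng.integers(len(r),size=3)]; nn=np.cross(t[1]-t[0],t[2]-t[0]); L=np.linalg.norm(nn)
            if L<1e-4: continue
            nn/=L; nn*=np.sign(nn[2]); 
            if abs(nn[2])<.3: continue
            cnt=(abs((r-t[0])@nn)<.002).sum()
            if cnt>best[0]: best=(cnt,nn,(t[0]@nn))
        i=abs(r@best[1]-best[2])<.003; A=r[i]; nn=np.linalg.svd(A-A.mean(0),full_matrices=False)[2][2]; nn*=np.sign(nn[2])
        print(n,"tilt",np.degrees(np.arccos(nn[2])).round(1),"normal",nn.round(3),"fwd",(nn@X).round(3),i.sum(), "floor z at strip line", )
    print("TCP",np.round(s["position"],4),"t",s["time"],"w",s["grip_width"],"F",np.round(s["ft_force"],1))
main(sys.argv[1])
E
python3 tilt.py p1
python3 - <<'E'
from h import *
a=np.radians(-101.8); X=np.array([np.cos(a),np.sin(a)]); Y=np.array([-X[1],X[0]]); B=np.stack([X,Y]); o=np.array([.575,-.008])
for n in("top","scene"):
    im,d=robot.get_image(n); W=cloud(n,d).reshape(-1,3); c=im.reshape(-1,3).astype(int); z=W[:,2]*1000; L=(W[:,:2]-o)@B.T*1000
    red=c[:,0]>c[:,2]*1.6
    for side in(1,-1):
        k=(z>169)&(z<180)&red&(L[:,0]<-70)&(L[:,0]>-140)&(L[:,1]*side>35)&(L[:,1]*side<75)
        if k.sum()>20: print(n,"lip rear",side,np.percentile(L[k,0],1.5).round(1))
    for s in(1,-1):
        q=(abs(z-166)<4)&red&(abs(L[:,0])<90)&(L[:,1]*s>90)&(L[:,1]*s<125)
        if q.sum()>20: print(" wall",s,np.percentile(L[q,1],[2,50,98]).round(1),np.polyfit(L[q,0],L[q,1],1).round(4))
        q=(abs(z-100)<3)&(L[:,1]*s>100)&(L[:,1]*s<135)&(L[:,0]>-110)&(L[:,0]<120)
        if q.sum()>20: print(" riser y",s,np.percentile(s*L[q,1],96)*s,"x",np.percentile(L[q,0],[1,99]))
        q=(z>104)&(z<112)&(L[:,1]*s>100)&(L[:,1]*s<125)&(L[:,0]>60)&(L[:,0]<120)
        if q.sum()>3: print(" strip",q.sum(),np.percentile(L[q,0],[3,50,97]).round(1))
    t=(abs(z-84)<4)&(c.max(1)<120)&(abs(L[:,1])<130)&(L[:,0]>325)&(L[:,0]<370)
    if t.sum()>20: print(" tub far",np.percentile(L[t,0],[50,98]).round(1))
E
```

```text
top tilt 1.6 normal [0.028 0.004 1.   ] fwd -0.009 2035 floor z at strip line
scene leg_mid 0.88 [ 0.527 -0.055  0.149]
scene bust_mid 0.77 [0.538 0.017 0.146]
scene tile_mid 0.55 [0.633 0.015 0.141]
scene torso_mid 0.64 [ 0.579 -0.038  0.127]
scene torso_mid 0.59 [ 0.613 -0.072  0.159]
scene tilt 0.5 normal [-0.    -0.008  1.   ] fwd 0.008 12035 floor z at strip line
TCP [0.59   0.0904 0.1489] t 5.4 w 0.03756583913478533 F [ 9.4 20.9  4.4]
top lip rear -1 -117.8
 wall -1 [-109.7 -104.7  -93. ] [-4.590000e-02 -1.067151e+02]
 riser y -1 -112.06655731374018 x [-7.90381061e+01  3.01068985e-02]
 tub far [351.1 356.7]
scene lip rear 1 -116.6
scene lip rear -1 -116.1
 wall 1 [ 95.8 107.2 112. ] [1.330000e-02 1.068932e+02]
 riser y 1 119.08965707807918 x [-75.02000388  93.66749699]
 strip 66 [75.1 93.9 98.2]
 wall -1 [-107.5 -101.5  -95.4] [-1.180000e-02 -1.016082e+02]
 tub far [342.4 358.1]
```

View pics/scene_p1.png

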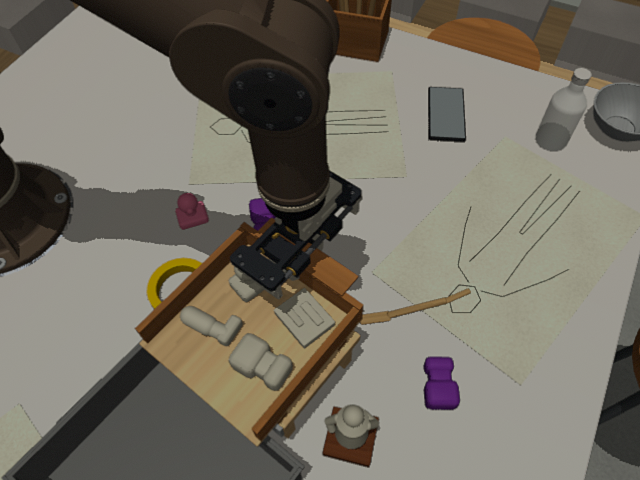

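The tray is home: toe ≈ 93.6 against the strip at about 94, square and centred within about 3 mm. The scene view shows the pieces in place and the gripper at (290,235) on the lip. Start tipping along the arc, to about 10° first.

```bash
python3 -m creep '[30,0,-2,-6,0, 30,0,-1,-12,0, 30,0,4,-18,0, 30,0,8,-27,0, 30,0,12,-35,0]' 20; python3 tilt.py p2
```

```text
time: 6.62
position: [0.5873, 0.0765, 0.1837]
ee_rot: [[0.98, -0.2, 0.008], [-0.2, -0.98, 0.006], [0.006, -0.008, -1.0]]
ft_force: [9.4, 13.4, -0.0]
grip_width: 0.0373
finger_force: 20.0
top bust_mid 0.65 [0.521 0.04  0.169]
top bust_mid 0.43 [0.507 0.069 0.187]
top torso_mid 0.46 [ 0.632 -0.348  0.03 ]
top tilt 11.0 normal [0.183 0.055 0.982] fwd -0.091 2532 floor z at strip line
scene leg_mid 0.85 [ 0.524 -0.061  0.155]
scene bust_mid 0.57 [0.538 0.008 0.164]
scene tile_mid 0.64 [0.632 0.008 0.163]
scene torso_mid 0.68 [ 0.611 -0.078  0.165]
scene tilt 10.4 normal [-0.036 -0.177  0.984] fwd 0.18 12440 floor z at strip line
TCP [0.5873 0.0765 0.1837] t 6.625 w 0.03727346476957247 F [ 9.4 13.4 -0. ]
```

Tilt is 10.4°, exactly on the predicted arc. Continue to 28°.

```bash
python3 -m creep '[30,0,5,-8.5,0, 30,0,10,-16.6,0, 30,0,15,-24.6,0, 30,0,21,-32.3,0, 30,0,27,-40,0, 30,0,33,-47,0, 30,0,40,-55,0, 30,0,40,-55,0]' 20; python3 tilt.py p3
```

```text
time: 8.12
position: [0.5793, 0.0375, 0.2402]
ee_rot: [[0.98, -0.2, 0.009], [-0.2, -0.98, 0.007], [0.008, -0.008, -1.0]]
ft_force: [6.0, 14.4, 10.4]
grip_width: 0.034
finger_force: 20.0
top leg_mid 0.97 [ 0.494 -0.068  0.161]
top leg_mid 0.5 [0.494 0.016 0.199]
top bust_mid 0.98 [0.523 0.001 0.21 ]
top tilt 20.5 normal [ 0.33  -0.115  0.937] fwd 0.045 3396 floor z at strip line
scene leg_mid 0.64 [ 0.522 -0.074  0.162]
scene bust_mid 0.71 [ 0.534 -0.023  0.201]
scene tile_mid 0.9 [ 0.628 -0.015  0.196]
scene torso_mid 0.79 [ 0.608 -0.094  0.172]
scene tilt 28.7 normal [-0.097 -0.47   0.877] fwd 0.48 10428 floor z at strip line
TCP [0.5793 0.0375 0.2402] t 8.125 w 0.03404940907819773 F [ 6.  14.4 10.4]
```

```bash
python3 -m creep '[30,0,5,-5,0, 30,0,10.5,-10,0, 30,0,16,-15,0, 30,0,22,-19.6,0, 30,0,22,-19.6,0, 30,0,22,-19.6,0]' 20; python3 tilt.py p4
```

```text
time: 9.38
position: [0.5742, 0.0151, 0.2593]
ee_rot: [[0.98, -0.2, 0.008], [-0.2, -0.98, 0.005], [0.007, -0.006, -1.0]]
ft_force: [3.0, 10.2, 14.3]
grip_width: 0.0318
finger_force: 20.0
top bust_mid 0.8 [ 0.495 -0.131  0.123]
top tilt 37.8 normal [-0.127 -0.6    0.79 ] fwd 0.614 3788 floor z at strip line
scene leg_mid 0.62 [ 0.502 -0.228  0.031]
scene bust_mid 0.76 [ 0.449 -0.203  0.058]
scene tile_mid 0.68 [ 0.58  -0.197  0.019]
scene torso_mid 0.56 [ 0.456 -0.186  0.006]
scene tilt 37.5 normal [-0.124 -0.596  0.793] fwd 0.609 14661 floor z at strip line
TCP [0.5742 0.0151 0.2593] t 9.375 w 0.03178752183730052 F [ 3.  10.2 14.3]
```

```bash
python3 -m creep '[30,0,0,0,0, 30,0,0,0,0, 30,0,0,0,0, 30,0,0,0,0]' 20; python3 tilt.py p5; python3 -c "
import cv2,numpy as np
a=cv2.imread('pics/top_p5.png')[120:400,330:640];b=cv2.imread('pics/scene_p5.png')[200:480,0:400]
cv2.imwrite('pics/c5.png',np.hstack([cv2.resize(a,(380,343)),cv2.resize(b,(420,343))]))"
```

```text
time: 10.38
position: [0.5742, 0.0152, 0.2593]
ee_rot: [[0.98, -0.2, 0.008], [-0.2, -0.98, 0.005], [0.006, -0.006, -1.0]]
ft_force: [3.5, 11.6, 12.5]
grip_width: 0.0316
finger_force: 20.0
top bust_mid 0.92 [ 0.438 -0.17   0.038]
top tilt 37.7 normal [-0.124 -0.599  0.791] fwd 0.612 3835 floor z at strip line
scene leg_mid 0.74 [ 0.506 -0.225  0.03 ]
scene tile_mid 0.8 [ 0.581 -0.197  0.019]
scene torso_mid 0.54 [ 0.679 -0.025  0.099]
scene tilt 37.5 normal [-0.124 -0.596  0.793] fwd 0.609 14678 floor z at strip line
TCP [0.5742 0.0152 0.2593] t 10.375 w 0.03164462229459972 F [ 3.5 11.6 12.5]
```

View pics/c5.png

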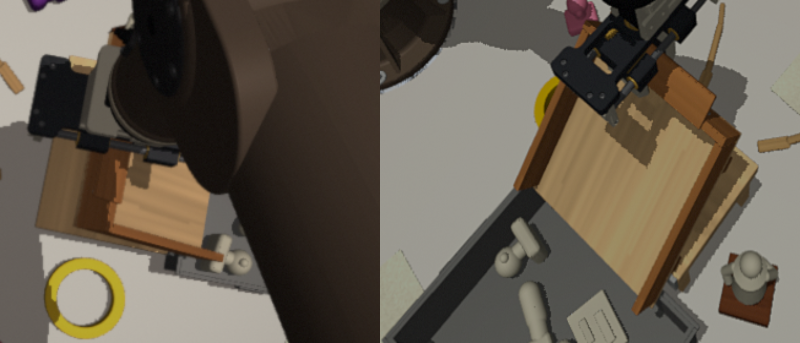

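The tray is empty, and bust, leg and tile are visible in the tub. The torso is hidden, so I'll check with the wrist camera.

Run:
```python
from h import *
c=cam("wrist"); im,d=robot.get_image("wrist"); W=cloud("wrist",d,c); cv2.imwrite("pics/w5.png",im[...,::-1])
for th in["leg_mid","bust_mid","tile_mid","torso_mid"]:
    for r in robot.cut_out("wrist",th)[:3]: print(th,round(r["confidence"],2),np.round(r["at"]),np.round(np.nanmedian(W[r["mask"]],0),3))
```

```text
leg_mid 0.91 [533. 217.] [ 0.512 -0.226  0.028]
bust_mid 0.65 [490. 283.] [ 0.447 -0.166  0.04 ]
bust_mid 0.51 [275. 390.] [0.325 0.132 0.009]
bust_mid 0.42 [564. 152.] [ 0.581 -0.259  0.039]
tile_mid 0.67 [506. 155.] [ 0.587 -0.205  0.019]
torso_mid 0.88 [565. 150.] [ 0.582 -0.258  0.039]
torso_mid 0.58 [182. 248.] [0.55  0.196 0.008]
```

View pics/w5.png

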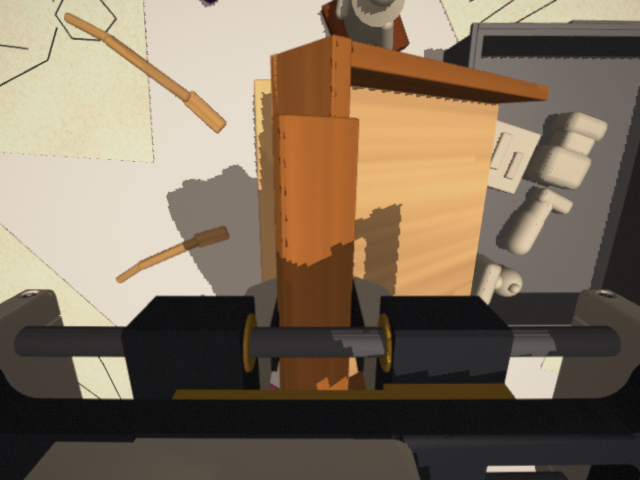

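All four are in the tub: torso (565,150), tile (506,155), leg (533,217), bust (490,283). Now I lower along the reverse arc, to about half way.

```bash
python3 -m creep '[30,0,0,0,0, 30,0,-7,4.2,0, 30,0,-14,8.7,0, 30,0,-21,13.5,0, 30,0,-27.5,18.6,0, 30,0,-34,24,0, 30,0,-40,29.5,0, 30,0,-40,29.5,0]' 12; python3 tilt.py p6
```

```text
time: 12.12
position: [0.5792, 0.0508, 0.226]
ee_rot: [[0.979, -0.202, -0.002], [-0.202, -0.979, -0.0], [-0.001, 0.0, -1.0]]
ft_force: [2.4, 3.5, 3.5]
grip_width: 0.0357
finger_force: 12.0
top tilt 2.9 normal [0.05  0.007 0.999] fwd -0.017 3222 floor z at strip line
scene leg_mid 0.61 [ 0.506 -0.225  0.03 ]
scene bust_mid 0.81 [ 0.446 -0.175  0.039]
scene bust_mid 0.43 [ 0.581 -0.197  0.019]
scene tile_mid 0.92 [ 0.58  -0.197  0.019]
scene tilt 24.7 normal [-0.082 -0.409  0.909] fwd 0.417 17856 floor z at strip line
TCP [0.5792 0.0508 0.226 ] t 12.125 w 0.03574093053473499 F [2.4 3.5 3.5]
```

```bash
cat > toe.py <<'E'
from h import *
a=np.radians(-101.8); X=np.array([np.cos(a),np.sin(a)]); Y=np.array([-X[1],X[0]]); o=np.array([.575,-.008])
im,d=robot.get_image("scene"); W=cloud("scene",d).reshape(-1,3); c=im.reshape(-1,3).astype(int)
s=(W[:,:2]-o)@X*1000; y=(W[:,:2]-o)@Y*1000; z=W[:,2]*1000
k=(c[:,0]>c[:,2]*1.25)&(c[:,0]>c[:,2]+20)&(abs(y-2)<90)&(s>-20)&(s<160)&(z>85)&(z<260)
S,Z,yy=s[k],z[k],y[k]; p=np.polyfit(S,Z,1)
for _ in range(5):
    i=abs(Z-np.polyval(p,S))<3; p=np.polyfit(S[i],Z[i],1)
th=np.arctan(-p[0]); t=np.array([np.cos(th),-np.sin(th)]); n=np.array([np.sin(th),np.cos(th)])
for lab,m in(("all",i),("y<-20",i&(yy<-20)),("y>20",i&(yy>20))):
    e=np.percentile(S[m],99.5); E=np.array([e,np.polyval(p,e)]); print(lab,"tilt",np.degrees(th).round(1),"front edge",E.round(1),"toe (s,z)",(E-40*t-26*n).round(1))
st=robot.read_state(); P=np.array(st["position"]); print("TCP s,y,z",((P[:2]-o)@X*1000).round(1),((P[:2]-o)@Y*1000).round(1),(P[2]*1000).round(1),st["time"])
E
python3 toe.py
```

```text
all tilt 24.6 front edge [133. 107.] toe (s,z) [ 85.8 100. ]
y<-20 tilt 24.6 front edge [133.1 106.9] toe (s,z) [85.9 99.9]
y>20 tilt 24.6 front edge [133.  106.9] toe (s,z) [ 85.8 100. ]
TCP s,y,z -57.8 -7.6 226.7 12.675
```

The toe is about 8 mm back from the strip. Nudge it forward while held.

```bash
python3 -m creep '[30,0,2,0,0, 30,0,4,0,0, 30,0,6,0,0, 30,0,8,0,0]' 12; python3 toe.py
```

```text
time: 13.18
position: [0.58, 0.0462, 0.2288]
ee_rot: [[0.98, -0.201, 0.005], [-0.201, -0.98, 0.005], [0.004, -0.006, -1.0]]
ft_force: [3.0, 13.2, 11.1]
grip_width: 0.0358
finger_force: 12.0
all tilt 25.6 front edge [134.4 106.1] toe (s,z) [ 87.1 100. ]
y<-20 tilt 25.6 front edge [134.  106.3] toe (s,z) [ 86.7 100.1]
y>20 tilt 25.6 front edge [134.8 105.9] toe (s,z) [87.4 99.8]
TCP s,y,z -54.0 -6.1 229.0 13.225
```

13 N with hardly any motion, so the batten is against the strip. Continue lowering to about 8°.

```bash
python3 -m creep '[30,0,-4,5,0, 30,0,-10,11,0, 30,0,-16,17,0, 30,0,-21,25,0, 30,0,-26,32,0, 30,0,-31,40,0, 30,0,-36,49,0, 30,0,-36,49,0]' 12; python3 toe.py
```

```text
time: 14.22
position: [0.5862, 0.0792, 0.1776]
ee_rot: [[0.979, -0.202, 0.002], [-0.202, -0.979, 0.001], [0.001, -0.002, -1.0]]
ft_force: [2.5, 6.2, 2.1]
grip_width: 0.0379
finger_force: 12.0
all tilt 9.0 front edge [133.3 119.4] toe (s,z) [ 89.7 100. ]
y<-20 tilt 9.0 front edge [133.1 119.4] toe (s,z) [ 89.5 100. ]
y>20 tilt 9.0 front edge [133.6 119.3] toe (s,z) [90.1 99.9]
TCP s,y,z -87.5 -6.8 177.9 14.275
```

```bash
python3 -m creep '[30,0,-2,5,0, 30,0,-4,10,0, 30,0,-6,15,0, 30,0,-8,20,0, 30,0,-9.5,25,0, 30,0,-10.5,29,0, 30,0,-11,32,0, 30,0,-10,33,0, 30,0,-8,33,0, 30,0,-8,33,0]' 12; python3 toe.py
```

```text
time: 15.52
position: [0.5896, 0.0903, 0.1464]
ee_rot: [[0.98, -0.2, 0.006], [-0.2, -0.98, 0.006], [0.005, -0.007, -1.0]]
ft_force: [5.8, 15.7, 2.7]
grip_width: 0.038
finger_force: 12.0
all tilt 0.3 front edge [131.9 125.7] toe (s,z) [ 91.8 100. ]
y<-20 tilt 0.3 front edge [131.4 125.7] toe (s,z) [ 91.3 100. ]
y>20 tilt 0.3 front edge [132.5 125.7] toe (s,z) [ 92.3 100. ]
TCP s,y,z -99.2 -5.8 146.4 15.575
```

Flat and home. Relax the push, open, and retreat upwards.

```bash
python3 -m creep '[30,0,-3,0,0, 30,0,-4,0,0, 45,0,-4,0,0, 58,0,-4,0,0, 60,0,-4,0,0, 60,0,-4,0,0]' 12
python3 -m creep '[60,0,0,-10,0, 60,0,0,-30,0, 60,0,0,-60,0, 60,0,0,-100,0, 60,0,-20,-130,0, 60,0,-70,-140,0, 60,0,-120,-140,0, 60,0,-170,-140,0, 60,0,-170,-140,0]'; python3 toe.py; python3 tilt.py p7
```

```text
time: 16.32
position: [0.5877, 0.089, 0.1447]
ee_rot: [[0.979, -0.204, -0.0], [-0.204, -0.979, -0.0], [-0.0, 0.0, -1.0]]
ft_force: [0.5, 0.5, 0.1]
grip_width: 0.0595
finger_force: 0.0
time: 17.45
position: [0.6211, 0.2615, 0.2849]
ee_rot: [[0.98, -0.197, -0.001], [-0.197, -0.98, 0.003], [-0.002, -0.003, -1.0]]
ft_force: [-0.0, -0.4, -0.5]
grip_width: 0.0603
finger_force: 0.0
all tilt -0.1 front edge [131.7 126.1] toe (s,z) [ 91.7 100. ]
y<-20 tilt -0.1 front edge [131.2 126.1] toe (s,z) [ 91.2 100. ]
y>20 tilt -0.1 front edge [132.2 126.1] toe (s,z) [ 92.2 100. ]
TCP s,y,z -270.2 -8.7 284.9 17.5
top leg_mid 0.81 [ 0.509 -0.227  0.029]
top tile_mid 0.91 [ 0.584 -0.203  0.019]
top torso_mid 0.7 [ 0.576 -0.259  0.038]
top tilt 0.0 normal [-0.  0.  1.] fwd -0.0 13875 floor z at strip line
scene leg_mid 0.86 [ 0.505 -0.224  0.03 ]
scene bust_mid 0.68 [ 0.446 -0.175  0.038]
scene tile_mid 0.61 [ 0.581 -0.198  0.019]
scene tilt 0.1 normal [0.001 0.001 1.   ] fwd -0.002 19509 floor z at strip line
TCP [0.6217 0.2583 0.2849] t 17.5 w 0.059977880164885713 F [-0.   0.4 -0.4]
```

View pics/top_p7.png

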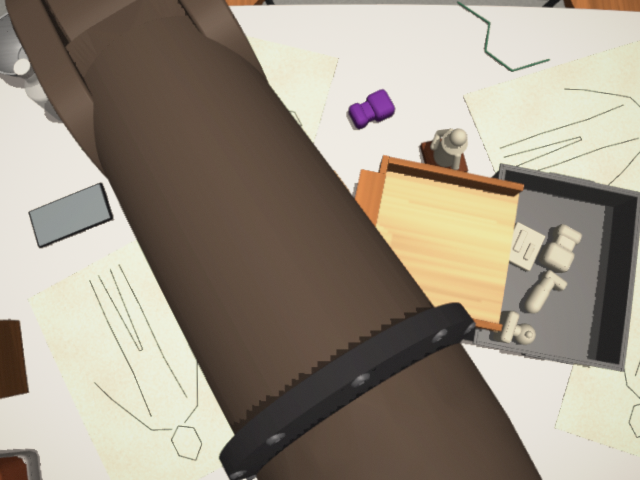

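The tray is flat against the strip. All four pieces are in the tub: tile (525,247), torso (563,247), leg (545,292), bust (517,328). The figure and tub are where they were. I'm handing in.

```bash
python3 -c "
from cell import robot
print(robot.sign_off())"
```

```text
the job is handed in; nothing more can be done
None
```

I handed the job in at about 18 s: all four pieces lie in the tub, and the tray is flat and empty on the riser against the stop strip. `sign_off` returned no verdict. The tub and figure look unmoved in the last top view; the arm hid the tape and wooden tools there, but I didn't steer near them.

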